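# Pop the trim ring off a headlamp by its hidden catch

## Robot

A 6-joint arm with a two-finger parallel gripper is mounted at the origin on the work surface. World frame = base frame: x ahead of the robot, y to its left, z up, the work surface at z = 0. Lengths are in mm, angles in rad, forces in N, time in s.
With the tool pointing down it reaches from about 400 to 925 mm from the base axis. Payload 12.5 kg.
Tool frame: the origin (TCP) lies at the very end of the fingers, on their centre line; the grasp point (between the pads) lies 19 mm behind it; z points along the fingers, y is the line along which they close (so a half turn about z gives the same grasp; the last joint's range is limited). The gripper opens to 95 mm and grips with 3 to 60 N. Pads are 20 mm wide; open, the fingers measure 119 mm over their backs; the gripper's body (75 mm by 180 mm) begins 59 mm behind the grasp point.
Start: joints at [1.155, 0.491, 1.559, -0, 1.092, -0.106], TCP at [190.526, 595.27, 214.661] pointing down, gripper open.
Joint ranges: [-3.1, 3.1], [-0.84, 2.19], [0.05, 2.79], [-1.13, 4.28], [0.06, 2.93], [-2.69, 2.69]. Speed limits (rad/s): [2.22, 2.22, 2.79, 3.14, 3.14, 3.14].

## Interface

Orientations are given as [roll, pitch, yaw] about the fixed x, y, z axes, in that order (R = Rz(yaw) Ry(pitch) Rx(roll)).
In Python, from cell import env, camrig, readout, workorder gives the robot as it stands (env), with the cameras (camrig), the readings (readout) and the job (workorder).
- The arm moves only by the tool nudge_tcp, called by a JSON object that holds its "fn" and its "kwargs", one argument or row to a line. Schema: {"type":"object","properties":{"offsets":{"type":"array","items":{"type":"array","items":{"type":"array","items":{"type":"number"},"minItems":5,"maxItems":5},"minItems":1,"maxItems":5},"minItems":1,"maxItems":1},"only":{"type":"string"},"quiet":{"type":"boolean"},"lines":{"type":"string"}},"required":["offsets"],"additionalProperties":false}. offsets is a list that holds a single list of rows (three levels of brackets), with 1 to 5 rows, each of 5 numbers: dx, dy, dz in cm, then a turn about the tool's z in rad, then the opening from 0.0 (shut) to 1.0 (fully open); each row is the pose to reach, as a shift and turn from the pose commanded when the call began, along the tool's axes at that moment; what a row does not reach only later rows make up. A row lasts 1/12 s, in which the tool goes at most 41.7 mm and 0.125 rad, less where a joint would pass 70% of its speed; a pose out of reach is approached as far as the arm can. The fingers move at their own pace and stop on an object; the grip force is fixed at half the most. Time passes only in rows, so rows that do not move let the fingers close. The tool returns the time, the measured TCP pose, the force, the opening and the grip force at its end. only (a regular expression) keeps the lines of the reply that match it, lines (a string "A,B") keeps lines A to B, and quiet returns only ok. Input that does not fit is refused with a message, and nothing moves.
- readout.state(): the state, without advancing time (a new reading comes with each control period).
- camrig.read_camera(name): name is "scene" or "top" or "wrist"; returns (picture, depth): 420x560x3 uint8, red, green, blue; 420x560 float32, mm along the optical axis (not along the pixel's ray), 0 where there is no reading.
- camrig.camera_info(name): a dict with "vertical_fov" (degrees; the focal length in pixels is half the picture's height over the tangent of half this angle, whatever the lens; pixels are square), "cx", "cy" (the principal point, pixels), "origin" and "attitude" of the camera in the world. Camera axes: x right, y down, z forward; pixel columns grow to the right and rows downward; lengths in mm; the calibration is good to about 2 mm. A picture is of the moment at which its call begins: read the wrist's pose just before it. camera_info takes no time and is no camera call; for the wrist camera it gives the pose at the moment of the call.
- workorder.job_done(): hands the job in; it is judged then, once.
The state is a dict: "t": time; "joints": joint angles; "qvel": joint speeds; "tau": joint torques, N m; "eef_pos": TCP position; "tcp_rot": TCP orientation; "ft_force": force on the tool from outside, world axes, zero at the start; "moment": the same for the moment, N m; "opening": opening from 0.0 (shut) to 1.0 (fully open); "grip_force": force on a finger pad.
Only numpy, scipy, OpenCV 4.12 (cv2) and the standard library are available. Lean on these libraries where they do the work, as an engineer would, in place of code of your own. Each camera call takes 0.05 s, during which the arm holds its last target. There are 200 camera calls.

## Task

A round motorcycle headlamp lies face up in its rubber cradle, and its trim ring has to come loose: run a fingertip along the top edge of the steel ring until it drops into the notch, then press down the spring catch inside the notch so that the ring springs up on that side. Then draw the finger away clear of everything, leaving the ring standing as it sprang up (do not lift it further). Do not press on the glass lens, and leave everything else on the bench where it is.

Things in the scene. Friction and masses are not known exactly. Their poses are not given: they have to be found in the camera images.
- nest: Black rubber cradle ring fixed to the bench, 172 mm outside diameter, 36 mm high; the headlamp's black bowl (186 mm across the top) stands in it face up. Origin: centre of its underside on the bench, on the lamp's axis; z up. Its yaw says nothing of where the notch is.
- face (a point): On the lamp's axis, level with the crest of the steel trim ring, 118 mm above the bench. The ring is a round bar 16 mm thick bent to a level circle about this point, 88 mm radius to the bar's middle. One notch, at any angle, new each time, to be found by feel or eye: 44 mm clear between the bar's hemispherical ends, crest missing over 60 mm, a dark tab in it. The ring is firm under a finger.
- catch (a joint): Spring catch in the notch: dark steel tab, 34 mm along the ring, from 81 to 101 mm off the lamp's axis, hinged at its inner edge, sloping up outwards; outer edge 110 mm above the bench (8 mm below the crest), flat at 103.5 mm when fully down. Rad: 0 at rest, 0.30 fully down, lets the ring go at 0.15 to 0.2. 2 N starts it, 6 N at the outer part presses it home; springs back.
- ring (a joint): Opening of the trim ring about its hook, straight across from the notch, rad: 0 held down by the catch, about 0.13 when it has sprung up by itself (the notch side then stands some 23 mm higher; the notch's two ends rise beside the pressing finger, not against it).
- lens: Shallow domed glass lens inside the trim ring, 158 mm diameter, fixed. Origin: its centre at the height of its edge, 96 mm above the bench (22 mm below the ring's crest); the dome's middle stands 106 mm above the bench.
- screwdriver: Screwdriver lying on the bench beside the lamp, 190 mm long. A bystander.
- tape: Roll of masking tape lying flat, 84 mm diameter, 24 mm high. A bystander.
- jar: Small jar with a steel lid, 56 mm diameter, 72 mm high. A bystander.
- carton: Small upright bulb carton, 48 x 48 x 75 mm. A bystander.
- wrench: Wrench lying on the bench, 180 mm long. A bystander.
- clamp: Black plastic clamp ring lying flat, 62 mm diameter, 22 mm high. A bystander.
- spray: Upright spray can, 62 mm diameter, 190 mm high. A bystander.

How it is judged (in metres and radians):
On the way, in this order (a step that is already met when the one before it is completed fails the run):
1. a fingertip is on the edge of the trim ring, outside the notch: touching it for 0.2 s with the catch and the lens untouched (contact force between the fingers and nest above 0.2 N and contact force between the fingers and lens below 0.1 N and height (world z) of the grasp point above 0.11 m and value of joint catch below 0.04 rad and value of joint ring below 0.03 rad), for 0.2 s.
2. the catch inside the notch is pressed down by the finger (value of joint catch above 0.12 rad and contact force between the fingers and nest above 0.5 N).
At the end, for the whole second after the job is handed in: The trim ring stands sprung up and at rest (0.08 to 0.25 rad), the catch has sprung back (below 0.08 rad), and each bystander is within 25 mm of where it was (value of joint ring between 0.08 and 0.25 rad and value of joint catch below 0.08 rad and velocity of joint ring between -0.05 and 0.05 rad/s and distance of each of screwdriver, tape, jar, carton, wrench, clamp, spray from where it was at the start of the episode below 0.025 m); the robot touches nothing.
It fails at once if the trim ring is lifted or pried up beyond where it springs by itself (more than 0.30 rad) (value of joint ring above 0.3 rad).
It fails at once if the glass lens is pressed with more than 5 N (contact force between the arm and lens above 5 N).
It fails at once if a bystander is lifted or shifted by more than 25 mm (distance of any of screwdriver, tape, jar, carton, wrench, clamp, spray from where it was at the start of the episode above 0.025 m).
It also fails if it takes over 69 s, if anything falls off the work surface, if the arm or the gripper's body presses on something with over 40 N, if the wrist force passes 120 N, or if a joint passes its speed limit or range.

## Working session

There is one attempt and no reset: what is moved stays moved. The work goes in short steps, Python scripts to look and compute and a tool call to move; the robot and the scene stay as the last step left them, time stands still between calls to the robot, and variables do not carry over. Pictures are saved under pics/ and viewed, at most 10 in all, crops included, and the job is handed in when it is done.

```bash
ls; mkdir -p pics
```

Run:
```python
from cell import env, camrig, readout, workorder
import cv2,numpy as np
s=readout.state();print(s)
for n in("top","scene"):
    i=camrig.camera_info(n);print(n,i)
    p,d=camrig.read_camera(n);np.savez(f"pics/{n}0.npz",p=p,d=d);cv2.imwrite(f"pics/{n}0.png",p[:,:,::-1])
```

```text
cell.py
pics
{'t': 0.0, 'joints': array([ 1.15540323e+00,  4.91583306e-01,  1.55948333e+00, -1.05051442e-05,
        1.09169177e+00, -1.05646079e-01]), 'qvel': array([ 0.00066016,  0.00180768,  0.00058329,  0.00104471,  0.00089358,
       -0.00068173]), 'tau': array([-3.83459803e-03, -6.12634349e+01, -2.58176923e+01,  6.91279862e-02,
        4.82607284e-02, -1.10038154e-04]), 'eef_pos': array([190.41436718, 595.016205  , 214.03532937]), 'tcp_rot': array([-3.14043242e+00, -1.13663348e-04,  2.83185042e+00]), 'ft_force': array([-0.20948342, -0.18165937, -0.38012556]), 'moment': array([-0.01219842, -0.03121736,  0.02711697]), 'grip_force': 0.0, 'opening': 1.000850223204248}
top {'vertical_fov': 51.97670250784853, 'cx': 277.98646811045865, 'cy': 207.25047973426598, 'origin': array([ 547.47875117,   35.4236119 , 1133.7015299 ]), 'attitude': array([-3.07902775, -0.03354959, -1.55612751])}
scene {'vertical_fov': 55.3239413400027, 'cx': 285.0019497926789, 'cy': 205.04114492488196, 'origin': array([1265.91021692, -127.20928401,  846.60987321]), 'attitude': array([-2.39744353, -0.00773084,  1.3369473 ])}
```

View pics/top0.png

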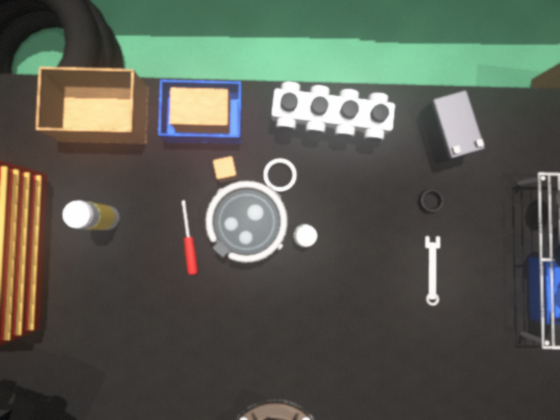

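View pics/scene0.png

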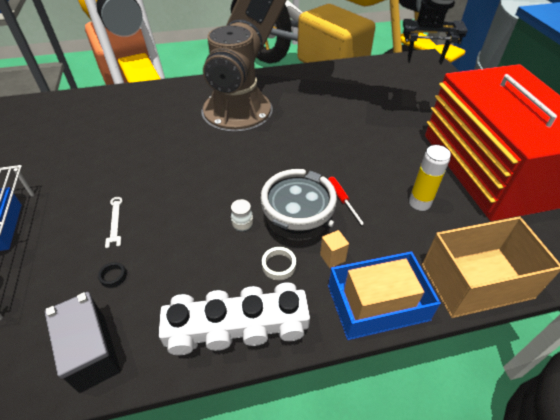

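The top view shows the lamp at about (246,222), with a dark tab breaking the ring at about (221,250), lower left. The scene view confirms the notch at (314,176). The tape, jar, carton and screwdriver all lie close to the lamp. Next I'll measure it.

Create h.py:
```python
import numpy as np
from scipy.spatial.transform import Rotation as Ro
def cam(i): 
    return i["origin"],Ro.from_euler("xyz",i["attitude"]).as_matrix(),210/np.tan(np.radians(i["vertical_fov"]/2))
def rays(i,uv):
    o,R,f=cam(i);uv=np.atleast_2d(uv)
    return o,np.c_[(uv[:,0]-i["cx"])/f,(uv[:,1]-i["cy"])/f,np.ones(len(uv))]@R.T
def plane(i,uv,z):
    o,d=rays(i,uv);return o+d*((z-o[2])/d[:,2])[:,None]
def cloud(i,dep):
    v,u=np.mgrid[:420,:560];o,d=rays(i,np.c_[u.ravel(),v.ravel()])
    return (o+d*dep.reshape(-1,1)).reshape(420,560,3)
```

Run:
```python
from cell import env, camrig, readout, workorder
from h import *
from scipy.optimize import least_squares
import cv2
for n,box in(("top",(195,295,170,275)),("scene",(250,345,160,245))):
    i=camrig.camera_info(n);z=np.load(f"pics/{n}0.npz");p,d=z["p"],z["d"]
    P=cloud(i,d);u0,u1,v0,v1=box
    m=np.zeros((420,560),bool);m[v0:v1,u0:u1]=1
    m&=(d>0)&(P[...,2]>108)&(P[...,2]<126)&(p.min(2)>130)
    Q=P[m];f=least_squares(lambda c:np.hypot(Q[:,0]-c[0],Q[:,1]-c[1])-c[2],[550,50,88],loss="soft_l1",f_scale=3)
    print(n,m.sum(),f.x,"z med/max",np.percentile(Q[:,2],[50,95]))
    a=np.degrees(np.arctan2(Q[:,1]-f.x[1],Q[:,0]-f.x[0]));h=np.histogram(a,36,(-180,180))[0];print(h)
    r=np.hypot(P[...,0]-f.x[0],P[...,1]-f.x[1]);k=(abs(r-91)<10)&(p.max(2)<120)&(P[...,2]>98)&(P[...,2]<116)
    T=P[k]-np.r_[f.x[:2],0];A=np.degrees(np.arctan2(T[:,1],T[:,0]));print(k.sum(),np.median(A),np.percentile(A,[10,90]),np.median(T[:,2]))
    H=np.argwhere((P[...,2]>40)&(P[...,2]<300)&(d>0))
    if n=="top":
        for nm,(u,v) in dict(jar=(306,236),tape=(280,161),carton=(225,168),spray=(77,215),sdtop=(184,205),sdh=(191,260)).items(): print(nm,P[v,u].round())
        cv2.imwrite("pics/crop.png",cv2.resize(p[165:280,190:325,::-1],None,fx=5,fy=5,interpolation=2))
```

```text
top 1474 [577.47520038  78.04597781  87.56988671] z med/max [115.69355103 119.56569723]
[46 45 45 45 46 45 46 44 44 43 44 43 44 43 46 46 45 42 44 43 44 44 44 42
 43 44 47 44 45 44 11 12  5 29 44 43]
19 137.9762665298394 [126.65290132 147.8706254 ] 107.24597102513394
jar [545. -69.  73.]
tape [738.  -4.  24.]
carton [709. 133.  74.]
spray [583. 438. 190.]
sdtop [620. 243.  12.]
sdh [479. 219.  23.]
scene 987 [587.31883338  75.76711448  87.82623128] z med/max [116.0945603  119.08144408]
[27 24 26 21 24 24 23 25 28 31 29 37 37 38 37 40 36 37 38 33 36 30 30 29
 26 31 26 28 25 25 10  3  5 16 26 26]
136 30.86921289124703 [-152.02864512  153.30377664] 103.42141806468362
```

View pics/crop.png

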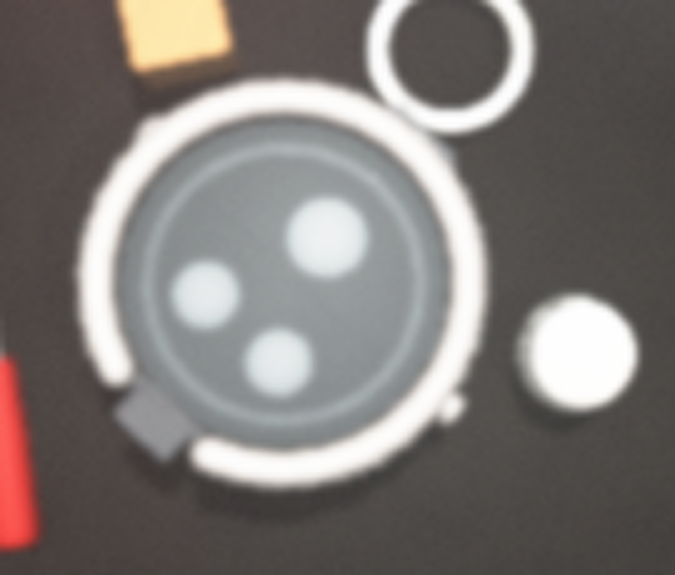

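The closer crop shows the ring ends at crop (120,380) and (200,452), with the tab at (155,418). That puts the notch at about 138° around a centre near (577,78), so about (512,137) on the bench. I'll shut the fingers, turn the tool x axis radial (yaw 2.41), and go above the ring at about 110°.

The rows are not in the units I measure in: shifts go in cm. I convert before sending: -168 mm is -16.8, -108 mm is -10.8.

{"fn": "nudge_tcp", "kwargs": {
  "offsets": [
    [[-3.4, -2.2, 0, 0.1, 0], [-6.7, -4.3, 0, 0.21, 0], [-10.1, -6.5, 0, 0.32, 0], [-13.4, -8.6, 0, 0.42, 0], [-16.8, -10.8, 0, 0.42, 0]]
  ]
}}

```text
t: 0.52
eef_pos: [318.2, 439.7, 214.5]
tcp_rot: [-3.141, -0.0, 2.406]
ft_force: [1.0, -0.0, 0.7]
opening: 0.703
grip_force: 0.0
```

{"fn": "nudge_tcp", "kwargs": {
  "offsets": [
    [[-4, -0.6, 0, 0, 0], [-8, -1.2, 0, 0, 0], [-12, -1.8, 0, 0, 0], [-16, -2.4, 0, 0, 0], [-20, -3, 0, 0, 0]]
  ]
}}

```text
t: 0.93
eef_pos: [447.5, 283.7, 214.6]
tcp_rot: [-3.141, -0.0, 2.412]
ft_force: [1.6, 1.0, -0.3]
opening: 0.353
grip_force: 0.0
```

{"fn": "nudge_tcp", "kwargs": {
  "offsets": [
    [[-4, -0.6, 0, 0, 0], [-8, -1.2, 0, 0, 0], [-12, -1.8, 0, 0, 0], [-15.9, -2.4, 0, 0, 0], [-15.9, -2.4, 0, 0, 0]]
  ]
}}

```text
t: 1.35
eef_pos: [552.7, 156.9, 214.1]
tcp_rot: [3.142, 0.001, 2.408]
ft_force: [-0.2, 0.2, -0.3]
opening: 0.02
grip_force: 0.0
```

Run:
```python
from cell import env, camrig, readout, workorder
from h import *
import cv2
s=readout.state();i=camrig.camera_info("wrist");p,d=camrig.read_camera("wrist")
print(s["eef_pos"],s["tcp_rot"],s["ft_force"],s["opening"]);print(i)
np.savez("pics/w1.npz",p=p,d=d);cv2.imwrite("pics/w1.png",p[:,:,::-1])
```

```text
[552.66887157 156.92546496 214.14006096] [3.14153914e+00 1.20947863e-03 2.40760224e+00] [-0.21970884  0.19229324 -0.27777723] 0.020243056289362578
{'vertical_fov': 61.855809847391455, 'cx': 276.1481955138089, 'cy': 209.95211146872393, 'origin': array([501.23951428, 204.7341315 , 382.82378361]), 'attitude': array([ 2.88733020e+00, -3.10485756e-04,  8.36543890e-01])}
```

View pics/w1.png

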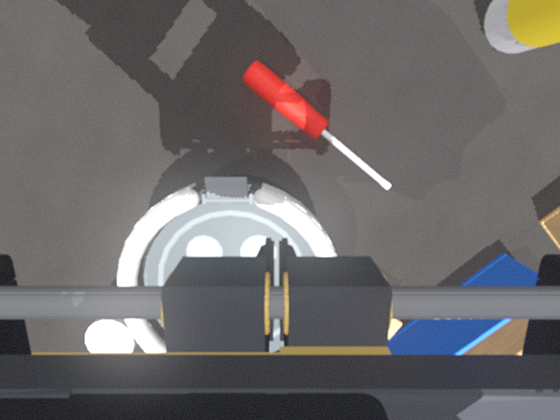

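The wrist view shows the tab at about (227,187) between the ring ends at (200,195) and (255,190). The closed fingers are at about (277,300). I'll use this to measure the notch in 3D.

Run:
```python
from cell import env, camrig, readout, workorder
from h import *
from scipy.optimize import least_squares
z=np.load("pics/w1.npz");p,d=z["p"],z["d"];i=camrig.camera_info("wrist");P=cloud(i,d)
m=np.zeros((420,560),bool);m[170:255,100:345]=1
m&=(P[...,2]>112)&(P[...,2]<124)&(d>0)&(p.min(2)>120)
Q=P[m]
f=least_squares(lambda c:np.hypot(Q[:,0]-c[0],Q[:,1]-c[1])-88,[577,78],loss="soft_l1",f_scale=3)
c=f.x;print(m.sum(),c,np.percentile(Q[:,2],[50,98]))
for v in (180,185,190):print([P[v,u].round().tolist() for u in(212,227,243)])
h=np.array([225,191]);t=plane(i,[[208,187],[247,187]],108);print("tab ends",t.round())
for cc in(c,(577.5,78)):
    e=t.mean(0)[:2]-cc;print(cc,np.degrees(np.arctan2(e[1],e[0])),np.hypot(*e))
zt=np.load("pics/top0.npz")["d"];it=camrig.camera_info("top");t=plane(it,[[221,248.6]],107);e=t[0,:2]-[577.5,78];print("top tab",t,np.degrees(np.arctan2(e[1],e[0])),np.hypot(*e))
```

```text
3311 [579.55448361  81.73885503] [115.74143817 117.81508243]
[[500.0, 138.0, 107.0], [508.0, 147.0, 108.0], [516.0, 156.0, 108.0]]
[[503.0, 135.0, 107.0], [511.0, 143.0, 106.0], [519.0, 153.0, 106.0]]
[[506.0, 131.0, 105.0], [514.0, 140.0, 105.0], [523.0, 150.0, 105.0]]
tab ends [[502. 131. 108.]
 [523. 154. 108.]]
[579.55448361  81.73885503] 137.71499255476323 90.9758353764555
(577.5, 78) 135.1324458214642 92.06499274433946
top tab [[512.11573547 135.28337496 107.        ]] 138.77828904483457 86.9280570073008
```

The centre is about (578.5,80) and the tab about (512,140), at 138°, so the two views agree within a few mm. I'll come down on the ring at about 100°.

{"fn": "nudge_tcp", "kwargs": {
  "offsets": [
    [[-0.1, 1.4, 2, 0, 0], [-0.1, 1.4, 5, 0, 0], [-0.1, 1.4, 7.5, 0, 0], [-0.1, 1.4, 8.8, 0, 0], [-0.1, 1.4, 9, 0, 0]]
  ]
}}

```text
t: 1.82
eef_pos: [557.4, 172.0, 121.9]
tcp_rot: [-3.138, -0.003, 2.413]
ft_force: [0.1, 0.4, -0.0]
opening: 0.002
grip_force: 0.0
```

{"fn": "nudge_tcp", "kwargs": {
  "offsets": [
    [[0, 0, 0.1, 0, 0], [0, 0, 0.2, 0, 0], [0, 0, 0.3, 0, 0], [0, 0, 0.4, 0, 0], [0, 0, 0.4, 0, 0]]
  ]
}}

```text
t: 2.23
eef_pos: [559.4, 171.5, 121.2]
tcp_rot: [3.141, 0.001, 2.412]
ft_force: [-0.2, 0.4, 0.3]
opening: 0.006
grip_force: 0.0
```

{"fn": "nudge_tcp", "kwargs": {
  "offsets": [
    [[0, 0, 0, 0, 0], [0, 0, 0, 0, 0], [0, 0, 0, 0, 0]]
  ]
}}

```text
t: 2.48
eef_pos: [559.3, 171.3, 120.9]
tcp_rot: [3.141, 0.0, 2.412]
ft_force: [1.2, -0.1, 0.3]
opening: 0.004
grip_force: 0.0
```

{"fn": "nudge_tcp", "kwargs": {
  "offsets": [
    [[-0.3, 0, 0.1, 0, 0], [-0.3, 0, 0.2, 0, 0], [-0.3, 0, 0.2, 0, 0]]
  ]
}}

```text
t: 2.73
eef_pos: [561.8, 169.2, 118.5]
tcp_rot: [3.141, 0.0, 2.412]
ft_force: [0.1, -0.5, 1.8]
opening: 0.003
grip_force: 0.8
```

{"fn": "nudge_tcp", "kwargs": {
  "offsets": [
    [[-0.2, 0, 0.05, 0, 0], [-0.2, 0, 0.05, 0, 0], [-0.2, 0, 0.05, 0, 0], [-0.2, 0, 0.05, 0, 0], [-0.2, 0, 0.05, 0, 0]]
  ]
}}

```text
t: 3.15
eef_pos: [563.0, 168.0, 118.2]
tcp_rot: [3.141, 0.0, 2.412]
ft_force: [0.2, 0.2, 2.0]
opening: 0.0
grip_force: 1.2
```

The finger is on the ring at z≈118 mm with 2 N. Next I'll slide along the arc to the notch.

{"fn": "nudge_tcp", "kwargs": {
  "offsets": [
    [[0.4, -0.65, 0, 0, 0], [0.7, -1.3, 0, 0, 0], [1.05, -2, 0, 0, 0], [1.3, -2.7, 0, 0, 0], [1.3, -2.7, 0, 0, 0]]
  ]
}}

```text
t: 3.57
eef_pos: [533.5, 155.9, 118.1]
tcp_rot: [-3.14, -0.001, 2.412]
ft_force: [-1.0, -0.2, 2.5]
opening: 0.004
grip_force: 1.0
```

{"fn": "nudge_tcp", "kwargs": {
  "offsets": [
    [[0.2, -0.6, 0, 0, 0], [0.35, -1.3, 0, 0, 0], [0.45, -2, 0, 0, 0], [0.5, -2.8, 0, 0, 0], [0.5, -2.8, 0, 0, 0]]
  ]
}}

```text
t: 3.98
eef_pos: [511.6, 138.1, 118.0]
tcp_rot: [-3.141, -0.001, 2.411]
ft_force: [0.3, 0.6, 0.9]
opening: 0.003
grip_force: 0.0
```

The force dropped, so the finger is over the notch. I'll move 8 mm outward to the outer part of the tab and press down gently.

Scaled: 8 mm is 0.8, 6 mm is 0.6.

{"fn": "nudge_tcp", "kwargs": {
  "offsets": [
    [[0.4, 0, 0, 0, 0], [0.8, 0, 0, 0, 0], [0.8, 0, 0.2, 0, 0], [0.8, 0, 0.4, 0, 0], [0.8, 0, 0.6, 0, 0]]
  ]
}}

```text
t: 4.4
eef_pos: [507.0, 144.6, 111.9]
tcp_rot: [3.141, 0.0, 2.412]
ft_force: [-0.1, 0.2, -0.8]
opening: 0.006
grip_force: 0.0
```

{"fn": "nudge_tcp", "kwargs": {
  "offsets": [
    [[0, 0, 0.1, 0, 0], [0, 0, 0.2, 0, 0], [0, 0, 0.3, 0, 0], [0, 0, 0.3, 0, 0]]
  ]
}}

```text
t: 4.73
eef_pos: [506.9, 144.5, 109.1]
tcp_rot: [3.142, -0.0, 2.412]
ft_force: [-1.8, 1.1, 2.1]
opening: 0.004
grip_force: 1.2
```

Contact is at 109 mm, the tab's outer edge, with no ring in the way. Pressing on.

{"fn": "nudge_tcp", "kwargs": {
  "offsets": [
    [[0, 0, 0.1, 0, 0], [0, 0, 0.2, 0, 0], [0, 0, 0.3, 0, 0], [0, 0, 0.4, 0, 0], [0, 0, 0.4, 0, 0]]
  ]
}}

```text
t: 5.15
eef_pos: [506.8, 144.5, 105.1]
tcp_rot: [3.142, -0.0, 2.412]
ft_force: [-2.6, 2.5, 5.4]
opening: 0.006
grip_force: 2.8
```

{"fn": "nudge_tcp", "kwargs": {
  "offsets": [
    [[0, 0, 0.05, 0, 0], [0, 0, 0.1, 0, 0], [0, 0, 0.1, 0, 0], [0, 0, 0.1, 0, 0]]
  ]
}}

```text
t: 5.48
eef_pos: [506.8, 144.5, 104.2]
tcp_rot: [3.142, -0.0, 2.412]
ft_force: [-2.2, 2.7, 6.1]
opening: 0.002
grip_force: 3.2
```

The tab is down to about 104 mm at 6 N. Before withdrawing I'll check that the ring has sprung.

Create ring.py:
```python
from cell import env, camrig, readout, workorder
from h import *
import cv2,sys
for n in("scene","wrist"):
    i=camrig.camera_info(n);p,d=camrig.read_camera(n);P=cloud(i,d)
    r=np.hypot(P[...,0]-578.5,P[...,1]-80);a=np.degrees(np.arctan2(P[...,1]-80,P[...,0]-578.5))
    for t in(60,80,100,115,165,-170,-150,-45):
        m=(abs(r-86)<10)&(abs(a-t)<5)&(P[...,2]>95)&(P[...,2]<160)&(p.min(2)>90)
        if m.sum()>8:print(n,t,m.sum(),np.percentile(P[m][:,2],90).round(1))
    cv2.imwrite(f"pics/{n}_{sys.argv[1]}.png",p[:,:,::-1])
```

```bash
python3 ring.py a
```

```text
scene 60 31 129.1
scene 80 29 132.7
scene 100 23 134.2
scene 115 15 135.4
scene 165 13 134.6
scene -170 18 133.1
scene -150 25 129.6
scene -45 14 118.1
wrist 80 48 123.5
wrist 100 662 132.8
wrist -170 208 126.9
```

The ring has sprung: it reads about 135 mm beside the notch and 118 mm at the hook. I'll withdraw straight up.

{"fn": "nudge_tcp", "kwargs": {
  "offsets": [
    [[0, 0, -0.3, 0, 0], [0, 0, -0.8, 0, 0], [0, 0, -1.4, 0, 0], [0, 0, -2.2, 0, 0], [0, 0, -3, 0, 0]]
  ]
}}

```text
t: 6.0
eef_pos: [507.0, 144.3, 134.9]
tcp_rot: [-3.142, -0.0, 2.412]
ft_force: [0.2, 0.3, -0.0]
opening: 0.006
grip_force: 0.0
```

{"fn": "nudge_tcp", "kwargs": {
  "offsets": [
    [[0, 0, -1.5, 0, 0], [0, 0, -4, 0, 0], [0, 0, -7, 0, 0], [0, 0, -10, 0, 0], [0, 0, -10, 0, 0]]
  ]
}}

```text
t: 6.42
eef_pos: [508.7, 144.7, 240.0]
tcp_rot: [3.135, 0.005, 2.412]
ft_force: [1.1, 1.1, 0.1]
opening: 0.006
grip_force: 0.0
```

{"fn": "nudge_tcp", "kwargs": {
  "offsets": [
    [[3.5, 0, 0, 0, 0], [7, 0, 0, 0, 0], [10.5, 0, 0, 0, 0], [12, 0, 0, 0, 0], [12, 0, 0, 0, 0]]
  ]
}}

```text
t: 6.83
eef_pos: [415.3, 225.8, 234.7]
tcp_rot: [3.141, -0.0, 2.414]
ft_force: [0.1, 0.3, 0.5]
opening: 0.005
grip_force: 0.0
```

{"fn": "nudge_tcp", "kwargs": {
  "offsets": [
    [[0, 0, 0, 0, 0], [0, 0, 0, 0, 0], [0, 0, 0, 0, 0], [0, 0, 0, 0, 0], [0, 0, 0, 0, 0]]
  ]
}}

```text
t: 7.25
eef_pos: [418.0, 223.9, 234.0]
tcp_rot: [-3.141, -0.0, 2.411]
ft_force: [0.4, 0.2, 1.0]
opening: 0.001
grip_force: 0.0
```

```bash
python3 ring.py b
```

```text
scene 60 34 133.3
scene 80 28 136.8
scene 100 18 139.0
scene 115 15 140.1
scene 165 13 140.5
scene -170 14 137.3
scene -150 27 134.7
scene -45 15 120.0
```

View pics/scene_b.png

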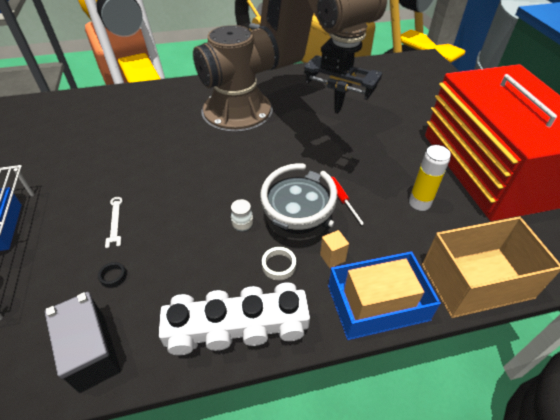

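The ring stands sprung up on the notch side at (314,172). The bystanders look undisturbed and the finger is clear at (340,105), so I'll hand the job in.

```bash
python3 -c "
from cell import env, camrig, readout, workorder
print(workorder.job_done())"
```

```text
the job is handed in; nothing more can be done
None
```

I pressed the catch down, the trim ring sprang up on the notch side and was left standing, the finger is clear of everything, and the job is handed in (the hand-in gave no verdict).

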